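# Pin the shredder's crank spindle with a wire lock pin

### The arm

A 6-joint arm with a two-finger parallel gripper is mounted at the origin on the work surface. World frame = base frame: x ahead of the robot, y to its left, z up, the work surface at z = 0. Lengths are in m, angles in degrees, forces in N, time in s.
With the tool pointing down it reaches from about 0.3 to 0.75 m from the base axis. Payload 8.5 kg.
Tool frame: the origin (TCP) lies midway between the tips of the shut fingers; the grasp point (between the pads) lies 19 mm behind it; z points along the fingers, x is the direction in which the jaws open and shut, and the axes are right-handed (so a half turn about z gives the same grasp; the last joint's range is limited). The gripper opens to 85 mm and grips with 20 to 120 N. Pads are 22 mm wide; open, the fingers measure 114 mm over their backs; the gripper's body (76 mm by 85 mm) begins 54 mm behind the grasp point. The pads swing forward as they close: fully open they stand 13 mm farther back than shut.
Start: joints at [-78.341, 21.807, 74.336, -0, 83.858, -12.336], TCP at [0.224, -0.502, 0.231] pointing down, gripper open.
Joint ranges: [-178.18, 178.18], [-50.72, 133.34], [12.68, 142.11], [-81.47, 261.47], [9.98, 163.14], [-165.26, 165.26]. Speed limits (degrees/s): [136.94, 136.94, 180, 180, 180, 180].

### API

Orientations are given as [roll, pitch, yaw] about the fixed x, y, z axes, in that order (R = Rz(yaw) Ry(pitch) Rx(roll)).
In Python, from station import env gives the robot as it stands. The module is installed in compiled form; this text tells all that it offers.
- The arm moves only by the shell command python3 -m pendant 'ROWS'. ROWS is JSON, a list that holds one entry, the list of rows, each a list of 7 numbers: the shift along the tool's x, y, z in mm, then the turn, a rotation vector about the tool's x, y, z in degrees, then the closure, from 0 (fully open) to 1 (shut). A call has exactly 8 rows; each row is the pose to reach, as a shift and turn from the pose commanded when the call began, along the tool's axes at that moment; what a row does not reach only later rows make up. A row lasts 1/8 s, in which the tool goes at most 62.5 mm and 10.7 degrees, less where a joint would pass 70% of its speed; a pose out of reach is approached as far as the arm can. A call with a gripper value outside its range is refused whole. The fingers move at their own pace and stop on an object; the grip force is fixed at half the most. Time passes only in rows, so rows that repeat a pose let the fingers close, or fill a call up. It gives the time, the measured TCP pose, the force and the opening at its end, in the units of the state.
- env.get_state(): the state, without advancing time (a new reading comes with each control period).
- env.snapshot(name): name is "side" or "top"; returns (picture, depth): 400x640x3 uint8, red, green, blue; 400x640 float32, m along the optical axis (not along the pixel's ray), 0 where there is no reading.
- env.get_calibration(name): a dict with "fx", "fy", "cx", "cy" (pixels), "camera_from_world" (4x4, takes a point from world to camera coordinates). Camera axes: x right, y down, z forward; pixel columns grow to the right and rows downward; lengths in m; the calibration is good to about 2 mm. A picture is of the moment at which its call begins. get_calibration takes no time and is no camera call.
- env.hand_in(): hands the job in, once; it reports no verdict.
The state is a dict: "time_s": time; "q": joint angles; "joint_velocities": joint speeds; "tau": joint torques, N m; "eef_pos": TCP position; "tool_rot": TCP orientation; "contact_force": force on the tool from outside, world axes, zero at the start; "torque": the same for the moment, N m; "gripper_width": finger opening in m.
Only numpy, scipy, OpenCV 4.12 (cv2) and the standard library are available. Lean on these libraries where they do the work, as an engineer would, in place of code of your own. Each camera call takes 0.05 s, during which the arm holds its last target. There are 200 camera calls.

### The job

Take the wire lock pin from the red tray and push it through the cross hole in the leaning spindle of the vegetable shredder, from the high side that faces away from the robot, until its head is fully home against the spindle. Then swing its wire loop over the spindle's end, all the way round to its stop beyond the pin's point, and let go, without disturbing the bottle, bowl and cup.

Things in the scene. Friction and masses are not known exactly. Their poses are not given: they have to be found in the camera images.
- pin: Loose wire lock pin, 0.19 kg. Origin: on its axis at the shoulder. Square head 22 x 22 mm from x = 0 to +44 mm; round shank, 10 mm diameter, from x = 0 to -44 mm, last 6 mm tapered to 6 mm. A wire loop is hinged on the head at x = 36 mm. It starts lying in the tray, z up, axis 11 mm above the tray floor, point roughly towards the robot; head sides clear for gripping across y from x = 0 to 30 mm.
- loop (a joint): Angle (rad) of the wire loop about its hinge (along y, at x = 36 mm, z = 0 of the pin). 0: trails back along the pin's +x; pi/2: stands along the pin's +z; 3.14 (stop): lies along the shank, its bar in front of the point. Starts 0.1 to 0.5. A friction hinge (0.045 N m, 0.5 N at the bar) keeps it where it is left.
- loop_bar (a point): Middle of the loop's cross bar (wire centre line), 94 mm from the hinge. The loop is a U of round wire 8 mm thick, its legs 40 mm apart inside so that they pass either side of the spindle; the bar runs along the pin's y, straight part 24 mm. With the loop at its stop the bar's centre is 14 mm beyond the pin's point.
- hole (a point): Centre of the cross hole's mouth, on the spindle face looking up and away from the robot, about 0.19 m above the table. x points out of the hole, 35 degrees above level: the pin goes in along -x, axes parallel to these; z along the spindle to its free end, 35 degrees from vertical, leaning to the robot; y level. Hole 12 mm diameter, 2.5 mm chamfer, goes through; the pin's point comes out 16 mm.
- spindle: Leaning spindle of the shredder, fixed. Origin on its axis at the hole, 14 mm behind hole; axes as hole. Its end is a 28 mm square steel bar ending at z = +20 mm. Crank hub (44 mm diameter) below z = -34 mm; crank arm 20 mm wide along -y at z = -42 mm, its upright knob (24 mm diameter) at y = -100 mm, top at z = +5 mm; drum (116 mm diameter) and hopper (y 52 to 112 mm) below z = -75 mm.
- tray: Red plastic tray, fixed, 240 x 340 x 16 mm (x, y, z), walls and floor 4 mm thick; origin at the centre of its underside on the table.
- sauce_bottle: Bystander: closed plastic bottle, 60 mm diameter, 170 mm high, origin at its foot.
- steel_bowl: Bystander: steel bowl, 100 mm wide, 55 mm high, origin at its foot.
- cup: Bystander: cup, 80 mm wide, 100 mm high, origin at its foot.
There are look-alikes about, which are no part of the job. Of the things shaped like the pin, the bare steel one is meant.

How it is judged:
By the outcome, as a careful person would: the job done as asked, in the order asked, and still so for the second after the job is handed in, with the robot touching nothing.
It also fails if it takes over 72 s, if anything falls off the work surface, if the arm or the gripper's body presses on something with over 40 N, if the wrist force passes 120 N, or if a joint passes its speed limit or range.

## Working session

There is one attempt and no reset: what is moved stays moved. The work goes in short steps, Python scripts to look and compute and a shell command to move; the robot and the scene stay as the last step left them, time stands still between calls to the robot, and variables do not carry over. Pictures are saved under pics/ and viewed, about 8 in all and at most 12, crops included, and the job is handed in when it is done.

```bash
mkdir -p pics; cat > h.py <<'E'
import numpy as np, cv2
from station import env
from scipy.spatial.transform import Rotation as R
def snap(n,save=None):
    im,d=env.snapshot(n); 
    np.savez('last_%s.npz'%n,im=im,d=d)
    if save: cv2.imwrite('pics/'+save,im[:,:,::-1])
    return im,d
def load(n):
    f=np.load('last_%s.npz'%n); return f['im'],f['d']
def cloud(n,d):
    c=env.get_calibration(n); v,u=np.mgrid[0:d.shape[0],0:d.shape[1]]
    P=np.stack([(u-c['cx'])/c['fx']*d,(v-c['cy'])/c['fy']*d,d],-1)
    T=np.array(c['camera_from_world']); W=(P-T[:3,3])@T[:3,:3]
    W[d==0]=np.nan; return W
def proj(n,p):
    c=env.get_calibration(n);T=np.array(c['camera_from_world']); q=T[:3,:3]@np.array(p)+T[:3,3]
    return q[0]/q[2]*c['fx']+c['cx'],q[1]/q[2]*c['fy']+c['cy']
E
python3 - <<'E'
from h import *
a,_=snap('side','s0.png');b,_=snap('top','t0.png')
for n in('side','top'):
    c=env.get_calibration(n);T=np.array(c['camera_from_world']);print(n,c['fx'],-T[:3,:3].T@T[:3,3],T[2,:3])
print(env.get_state())
E
```

```text
side 404.64709816351444 [0.03491524 0.63881818 0.7246576 ] [ 0.43982393 -0.70262249 -0.55935369]
top 402.9207298168095 [ 0.37117035 -0.1091609   1.27636758] [ 0.10374341 -0.01465889 -0.99449606]
{'time_s': 0.1, 'q': array([-7.83395880e+01,  2.18375919e+01,  7.43785110e+01,  1.49831073e-03,
        8.38594319e+01, -1.23355126e+01]), 'joint_velocities': array([ 0.00377987, -0.11384735, -0.16648681,  0.06663038,  0.0178228 ,
        0.07422984]), 'tau': array([ 5.35443090e-03, -4.49220836e+01, -2.31656277e+01, -7.03514252e-05,
        3.65362401e-03, -1.66510358e-06]), 'eef_pos': array([ 0.223622  , -0.50220183,  0.23078038]), 'tool_rot': array([-1.79982408e+02,  7.34726958e-02, -6.60042254e+01]), 'contact_force': array([ 0.41627022, -0.62776878,  0.56190219]), 'torque': array([-0.04086786,  0.00344123, -0.03092708]), 'gripper_width': 0.08522043584607744}
```

View pics/s0.png

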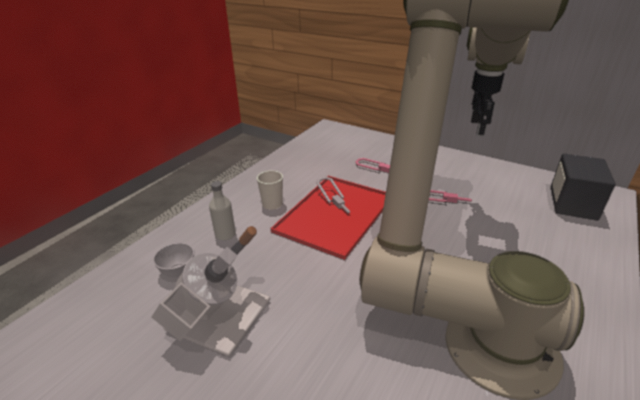

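View pics/t0.png

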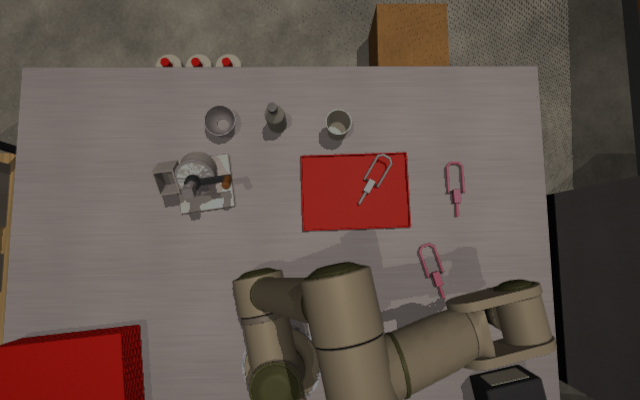

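```bash
python3 - <<'E'
from h import *
ims=[]
for n,bx,px in(('top',(340,145,400,215),None),('side',(310,170,365,225),None)):
    im,d=load(n);W=cloud(n,d)
    x0,y0,x1,y1=bx
    w=W[y0:y1,x0:x1].reshape(-1,3);c=im[y0:y1,x0:x1].reshape(-1,3).astype(int)
    m=(c[:,0]-c[:,1]<60)&(w[:,2]>0.004)&(w[:,2]<0.06)
    p=w[m]; print(n,len(p),p.mean(0),p.min(0),p.max(0))
    hd=p; print(np.round(hd[::max(1,len(hd)//40)]*1000).tolist())
    ims.append(cv2.resize(im[y0:y1,x0:x1],(400,400),interpolation=cv2.INTER_CUBIC))
for n,bx in(('top',(150,140,240,220)),('side',(150,220,275,350))):
    im,d=load(n);W=cloud(n,d);x0,y0,x1,y1=bx
    ims.append(cv2.resize(im[y0:y1,x0:x1],(400,400*1),interpolation=cv2.INTER_CUBIC))
    w=W[y0:y1,x0:x1].reshape(-1,3)
    m=(w[:,2]>0.15)&(w[:,2]<0.27);p=w[m]
    print(n,'spindle',len(p));print(np.round(p*1000)[::max(1,len(p)//60)].tolist())
cv2.imwrite('pics/c1.png',cv2.resize(np.vstack([np.hstack(ims[:2]),np.hstack(ims[2:])]),(600,600))[:,:,::-1])
im,d=load('top');W=cloud('top',d);m=(im[:,:,0].astype(int)-im[:,:,1]>90);m[:140]=0;m[240:]=0;m[:,:290]=0;m[:,420:]=0
t=W[m];print('tray',np.nanpercentile(t,[0.5,50,99.5],axis=0))
E
```

```text
top 385 [ 0.58133662 -0.29123362  0.0254602 ] [ 0.48946914 -0.37657413  0.00402396] [ 0.68094123 -0.18621197  0.05555643]
[[681.0, -354.0, 6.0], [674.0, -373.0, 6.0], [668.0, -335.0, 5.0], [661.0, -377.0, 4.0], [643.0, -311.0, 46.0], [640.0, -308.0, 45.0], [637.0, -305.0, 42.0], [634.0, -296.0, 44.0], [631.0, -296.0, 39.0], [625.0, -335.0, 53.0], [621.0, -289.0, 44.0], [618.0, -292.0, 44.0], [614.0, -287.0, 33.0], [608.0, -335.0, 46.0], [605.0, -279.0, 28.0], [605.0, -332.0, 11.0], [596.0, -272.0, 26.0], [596.0, -330.0, 5.0], [588.0, -331.0, 34.0], [584.0, -273.0, 20.0], [579.0, -325.0, 31.0], [574.0, -266.0, 22.0], [571.0, -313.0, 23.0], [570.0, -284.0, 7.0], [564.0, -278.0, 26.0], [561.0, -275.0, 27.0], [558.0, -272.0, 25.0], [558.0, -310.0, 22.0], [555.0, -287.0, 25.0], [552.0, -284.0, 24.0], [548.0, -268.0, 27.0], [549.0, -298.0, 18.0], [544.0, -277.0, 31.0], [542.0, -265.0, 26.0], [539.0, -259.0, 25.0], [536.0, -259.0, 26.0], [533.0, -259.0, 26.0], [529.0, -261.0, 27.0], [526.0, -268.0, 26.0], [521.0, -256.0, 18.0], [514.0, -259.0, 19.0], [505.0, -249.0, 21.0], [495.0, -246.0, 2
[... 3448 characters left out ...]
], [493.0, 239.0, 194.0], [524.0, 251.0, 186.0], [493.0, 244.0, 195.0], [524.0, 252.0, 184.0], [492.0, 245.0, 194.0], [528.0, 252.0, 180.0], [492.0, 248.0, 194.0], [537.0, 247.0, 169.0], [496.0, 247.0, 189.0], [537.0, 248.0, 167.0], [496.0, 247.0, 186.0], [524.0, 251.0, 173.0], [553.0, 253.0, 159.0], [515.0, 250.0, 174.0], [540.0, 254.0, 162.0], [505.0, 249.0, 176.0], [532.0, 251.0, 161.0], [551.0, 258.0, 155.0], [520.0, 250.0, 164.0], [533.0, 257.0, 160.0], [540.0, 261.0, 157.0], [545.0, 262.0, 153.0], [522.0, 245.0, 150.0], [521.0, 248.0, 150.0], [525.0, 260.0, 153.0]]
tray [[ 0.41469391 -0.39451206 -0.00244008]
 [ 0.52306315 -0.21733541  0.00409196]
 [ 0.64824373 -0.06382667  0.01779644]]
```

View pics/c1.png

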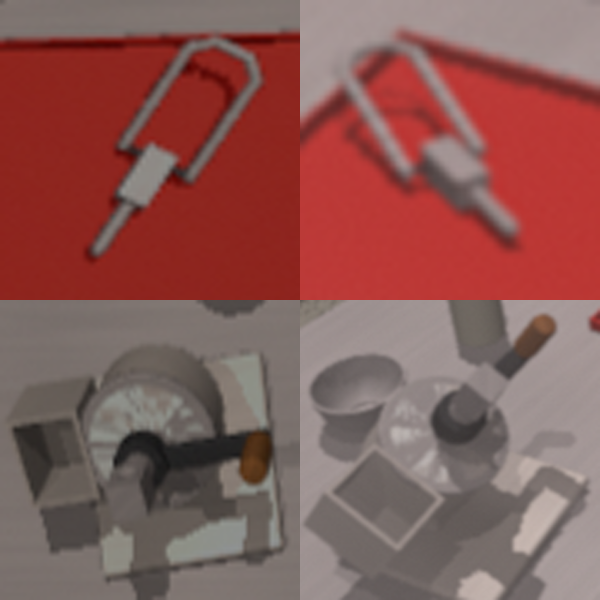

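```bash
cat > fit.py <<'E'
from h import *
from scipy.optimize import least_squares
import sys
def box(p,c,h):
    q=np.abs(p-c)-h; return np.linalg.norm(np.maximum(q,0),axis=1)+np.minimum(q.max(1),0)
def cyl(p,cx,cy,r,z0,z1):
    a=np.hypot(p[:,0]-cx,p[:,1]-cy)-r; b=np.abs(p[:,2]-(z0+z1)/2)-(z1-z0)/2
    return np.hypot(np.maximum(a,0),np.maximum(b,0))+np.minimum(np.maximum(a,b),0)
A=np.array([[.819152,0,-.573576],[0,1,0],[.573576,0,.819152]])
def holeR(yaw): return R.from_euler('z',yaw).as_matrix()@A
def sp(v,W,tilt=None):
    p=((W-v[:3])@holeR(v[3]))
    return np.min([box(p,[0,0,-20],[.014,.014,.040]) if 0 else box(p,np.array([0,0,-.010]),np.array([.014,.014,.030])),
      cyl(p,0,0,.022,-.075,-.034),cyl(p,0,-.1,.012,-.042,.005),box(p,np.array([0,-.05,-.042]),np.array([.010,.05,.008]))],axis=0)
def fitsp(use=('top','side')):
    Ws=[]
    for n in use:
        im,d=load(n);W=cloud(n,d).reshape(-1,3)
        m=(W[:,0]>.46)&(W[:,0]<.6)&(W[:,1]>.10)&(W[:,1]<.29)&(W[:,2]>.13)&(W[:,2]<.25);Ws.append(W[m])
    v=np.array([.515,.236,.185,.1])
    P=np.vstack(Ws)
    for thr in(.02,.012,.008,.006,.006):
        m=np.abs(sp(v,P))<thr
        v=least_squares(lambda v:sp(v,P[m]),v,loss='soft_l1',f_scale=.002,x_scale=[.01,.01,.01,.1]).x
    return v,m.sum(),np.std(sp(v,P[m]))
def pinsdf(p,a):
    s=[box(p,np.array([.022,0,0]),np.array([.022,.011,.011]))]
    s.append(cyl(p[:,[1,2,0]],0,0,.005,-.044,0))
    q=p-[.036,0,0]; c,sn=np.cos(a),np.sin(a)
    q=np.c_[q[:,0]*c+q[:,2]*sn,q[:,1],-q[:,0]*sn+q[:,2]*c]
    for y in(-.024,.024): s.append(cyl(q[:,[1,2,0]],y,0,.004,0,.078))
    s.append(cyl(q[:,[0,2,1]],.094,0,.004,-.012,.012))
    return np.min(s,axis=0)
if __name__=='__main__':
    for u in(('top',),('side',),('top','side')):
        v,k,e=fitsp(u);print(u,np.round(v[:3]*1000,1),np.degrees(v[3]),k,e*1000,'hole',np.round((v[:3]+holeR(v[3])@[.014,0,0])*1000,1))
    for u in(('top',),('side',),('top','side')):
        P=[]
        for n in u:
            im,d=load(n);W=cloud(n,d).reshape(-1,3);c=im.reshape(-1,3).astype(int)
            m=(c[:,0]-c[:,1]<60)&(W[:,2]>.009)&(W[:,2]<.1)&(W[:,0]>.46)&(W[:,0]<.67)&(W[:,1]>-.39)&(W[:,1]<-.2);P.append(W[m])
        P=np.vstack(P); v=np.array([.53,-.264,.015,-.5,.31])
        f=lambda v,P:pinsdf((P-v[:3])@R.from_euler('z',v[3]).as_matrix(),v[4])
        for thr in(.02,.01,.006,.006):
            m=np.abs(f(v,P))<thr; v=least_squares(lambda v:f(v,P[m]),v,loss='soft_l1',f_scale=.002,x_scale=[.01,.01,.01,.1,.1]).x
        print('pin',u,np.round(v[:3]*1000,1),np.degrees(v[3]),v[4],m.sum(),np.std(f(v,P[m]))*1000)
E
python3 fit.py
```

```text
('top',) [513.3 236.7 184.9] 8.009613161763975 631 2.2008777333222938 hole [524.7 238.3 192.9]
('side',) [515.2 236.4 185.5] 7.597940873120694 997 1.751643796205206 hole [526.5 237.9 193.6]
('top', 'side') [514.2 236.4 185.1] 7.842394249194078 1624 1.9652243531337386 hole [525.6 237.9 193.1]
pin ('top',) [ 526.2 -264.7   15.5] -30.429677663856864 0.3624032997780798 307 2.0937806915950024
pin ('side',) [ 527.4 -263.9   15.1] -30.33130435837276 0.3293896917987966 278 1.6578765955399983
pin ('top', 'side') [ 527.2 -264.1   15.4] -30.376963218394323 0.3293669061820188 585 1.9447716272324578
```

```bash
cat >> h.py <<'E'
def toolR(yaw,tilt=0):  # tool x along level dir at yaw(deg); tilt: tool z leans outwards (perp. to x)
    return R.from_euler('z',yaw,degrees=True)*R.from_euler('x',180+tilt,degrees=True)
def delta(p,Rt):
    s=env.get_state();R0=R.from_euler('xyz',s['tool_rot'],degrees=True)
    print('t',round(s['time_s'],2),'row',np.round(R0.inv().apply(np.array(p)-s['eef_pos'])*1000,1).tolist(),np.round((R0.inv()*Rt).as_rotvec(degrees=True),2).tolist(),'w',round(s['gripper_width'],4),'F',np.round(s['contact_force'],1),'q',np.round(s['q'],0))
E
python3 -c "
from h import *
delta([.538,-.2706,.12],toolR(59.6))
print(toolR(97.8,35).as_matrix()[:,2],toolR(97.8,-35).as_matrix()[:,2])"
```

```text
t 0.1 row [-83.6, -381.4, 111.0] [-0.09, 0.02, -125.6] w 0.0852 F [ 0.4 -0.6  0.6] q [-78.  22.  74.   0.  84. -12.]
[-0.56826962 -0.07784325 -0.81915204] [ 0.56826962  0.07784325 -0.81915204]
```

```bash
python3 -m pendant '[[[-20,-90,20,0,0,-10,0],[-40,-180,50,0,0,-20,0],[-60,-280,80,0,0,-31,0],[-84,-381,111,0,0,-41,0],[-84,-381,111,0,0,-52,0],[-84,-381,111,0,0,-62,0],[-84,-381,111,0,0,-73,0],[-84,-381,111,0,0,-84,0]]]'; python3 -c "
from h import *
delta([.538,-.2706,.12],toolR(59.6))"
```

```text
time_s: 1.1
eef_pos: [0.5387, -0.2687, 0.1188]
tool_rot: [-179.9, 0.1, 18.0]
contact_force: [-0.9, -0.3, 0.1]
gripper_width: 0.0853
t 1.1 row [-1.2, 1.6, -1.2] [-0.14, 0.02, -41.58] w 0.0853 F [-0.9 -0.3  0.1] q [-38.  33.  75.   0.  72. -56.]
```

```bash
python3 -m pendant '[[[-1,2,0,0,0,-10,0],[-1,2,0,0,0,-20,0],[-1,2,0,0,0,-31,0],[-1,2,0,0,0,-41.6,0],[-1,2,20,0,0,-41.6,0],[-1,2,50,0,0,-41.6,0],[-1,2,70,0,0,-41.6,0],[-1,2,70,0,0,-41.6,0]]]'; python3 -c "
from h import *
snap('side');snap('top')
delta([.538,-.2706,.0075],toolR(59.6))
a,_=load('side');b,_=load('top')
cv2.imwrite('pics/c2.png',np.hstack([cv2.resize(a[130:240,270:400],(472,400)),cv2.resize(b[135:225,325:415],(320,400))])[:,:,::-1])"
```

```text
time_s: 2.1
eef_pos: [0.5365, -0.2724, 0.0488]
tool_rot: [-179.8, -0.0, 59.1]
contact_force: [-0.3, 0.5, -0.7]
gripper_width: 0.0854
t 2.2 row [2.5, -0.9, 43.4] [0.03, 0.0, -0.52] w 0.0853 F [-0.9 -0.3  0.3] q [-38.  37.  80.   0.  63. -97.]
```

View pics/c2.png

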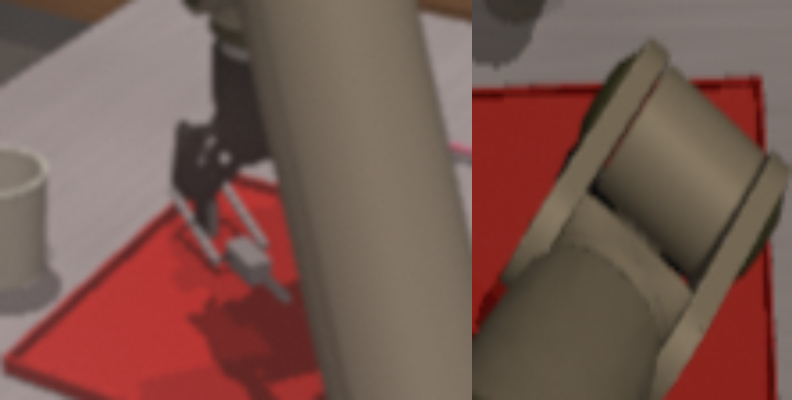

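```bash
python3 -m pendant '[[[2,-1,20,0,0,-0.5,0],[2,-1,43,0,0,-0.5,0],[2,-1,43,0,0,-0.5,0],[2,-1,43,0,0,-0.5,1],[2,-1,43,0,0,-0.5,1],[2,-1,43,0,0,-0.5,1],[2,-1,43,0,0,-0.5,1],[2,-1,43,0,0,-0.5,1]]]'; python3 -c "
from h import *
delta([.538,-.2706,.0075],toolR(59.6))"
```

```text
time_s: 3.2
eef_pos: [0.5376, -0.271, 0.008]
tool_rot: [179.9, 0.0, 59.6]
contact_force: [-1.2, -0.2, 5.5]
gripper_width: 0.0208
t 3.2 row [0.5, 0.2, 0.5] [0.06, 0.01, -0.02] w 0.0208 F [-1.2 -0.2  5.5] q [-38.  40.  82.  -0.  58. -98.]
```

```bash
python3 -m pendant '[[[0,0,-20,0,0,0,1],[0,0,-60,0,0,0,1],[0,0,-120,0,0,0,1],[0,0,-180,0,0,0,1],[0,0,-240,0,0,0,1],[0,0,-270,0,0,0,1],[0,0,-270,0,0,0,1],[0,0,-270,0,0,0,1]]]'; cat > tgt.py <<'E'
from fit import *
H=np.array([.5256,.2379,.1931]);YAW=7.8
HR=holeR(np.radians(YAW));RT=toolR(90+YAW,-35)
G=np.array([0,-12.5,-7.])/1000 # pin origin in tool
def tcp(off,dR=R.identity()): # pin origin at hole-frame offset (mm)
    return H+HR@(np.array(off)/1000)-RT.apply(G)
E
python3 -c "
from tgt import *
print(RT.as_matrix()-HR[:,[1,0,2]]*[1,1,-1])
delta(tcp([80,0,10]),RT)"
```

```text
time_s: 4.2
eef_pos: [0.5369, -0.2704, 0.2749]
tool_rot: [-179.8, -0.0, 59.6]
contact_force: [0.5, -0.2, -3.7]
gripper_width: 0.0204
[[ 1.66533454e-16  4.38792233e-08  4.32313857e-07]
 [ 2.22044605e-16  6.01070572e-09  5.92196319e-08]
 [ 0.00000000e+00  4.36351046e-07 -4.42889919e-08]]
t 4.2 row [478.4, -208.8, 27.4] [-33.89, 11.56, -37.05] w 0.0204 F [ 0.5 -0.2 -3.7] q [-38.  26.  61.   0.  94. -98.]
```

```bash
python3 -m pendant '[[[60,-26,-10,-5,2,-5,1],[120,-52,-10,-9,3,-10,1],[180,-80,-10,-14,5,-15,1],[240,-105,-10,-18,6.5,-20,1],[300,-132,-10,-23,8,-25,1],[360,-160,-5,-27,9.5,-30,1],[420,-185,0,-32,11,-35,1],[460,-205,10,-33.9,11.6,-37,1]]]'; python3 -c "
from tgt import *
delta(tcp([80,0,10]),RT)"
```

```text
time_s: 5.2
eef_pos: [0.5918, 0.2259, 0.2656]
tool_rot: [145.0, 0.2, 97.9]
contact_force: [-0.3, -0.8, -3.6]
gripper_width: 0.0204
t 5.2 row [20.9, -1.4, 19.7] [0.04, 0.09, 0.14] w 0.0204 F [-0.3 -0.8 -3.6] q [ 11.  16.  85.  -3.  44. -86.]
```

```bash
python3 -m pendant '[[[10,-1,10,0,0,0,1],[20,-2,20,0,0,0,1],[20,-2,20,0,0,0,1],[20,-2,20,0,0,0,1],[20,-2,20,0,0,0,1],[20,-2,20,0,0,0,1],[20,-2,20,0,0,0,1],[20,-2,20,0,0,0,1]]]'; cat > chk.py <<'E'
from tgt import *
import sys
st=env.get_state()
TR=R.from_euler('xyz',st['tool_rot'],degrees=True)
p0=st['eef_pos']+TR.apply(G)
for u in(('side',),('top',),('side','top')):
    P=[]
    for n in u:
        if len(u)==1: snap(n)
        im,d=load(n);W=cloud(n,d).reshape(-1,3)
        q=(W-p0)@HR
        m=(q[:,0]>-.05)&(q[:,0]<.15)&(np.abs(q[:,1])<.04)&(q[:,2]>-.03)&(q[:,2]<.08)
        m&=~((q[:,0]<.05)&(q[:,2]>.012)) # drop fingers
        if len(sys.argv)>1: m&=q[:,0]>-.005
        P.append(W[m])
    P=np.vstack(P);v=np.r_[p0,0,0,.33]
    f=lambda v,P:pinsdf(((P-v[:3])@HR)@R.from_euler('zy',v[3:5]).as_matrix(),v[5])
    for thr in(.012,.008,.006,.006):
        m=np.abs(f(v,P))<thr; v=least_squares(lambda v:f(v,P[m]),v,loss='soft_l1',f_scale=.002,x_scale=[.01,.01,.01,.1,.1,.1]).x
    print(u,'pin offs from hole',np.round(HR.T@(v[:3]-H)*1000,1),'vs kin',np.round(HR.T@(p0-H)*1000,1),'zy deg',np.degrees(v[3:5]).round(1),'loop',v[5],m.sum())
a,_=load('side');b,_=load('top')
cv2.imwrite('pics/'+(sys.argv[-1] if len(sys.argv)>1 else 'c3.png'),np.hstack([cv2.resize(a[190:330,140:300],(457,400)),cv2.resize(b[120:220,150:235],(340,400))])[:,:,::-1])
E
python3 chk.py
```

```text
time_s: 6.2
eef_pos: [0.6001, 0.2452, 0.2508]
tool_rot: [144.8, 0.1, 97.8]
contact_force: [0.8, 0.3, -3.5]
gripper_width: 0.0205
('side',) pin offs from hole [83.2 -1.8 11.6] vs kin [81.9 -2.9 11.3] zy deg [ 0.1 -0.7] loop 0.3042381271088431 666
('top',) pin offs from hole [82.  -1.8 10.9] vs kin [81.9 -2.9 11.3] zy deg [-0.1 -1.4] loop 0.2992847030226555 387
('side', 'top') pin offs from hole [82.8 -1.9 11.5] vs kin [81.9 -2.9 11.3] zy deg [ 0.1 -0.7] loop 0.30678669705341316 1053
```

View pics/c3.png

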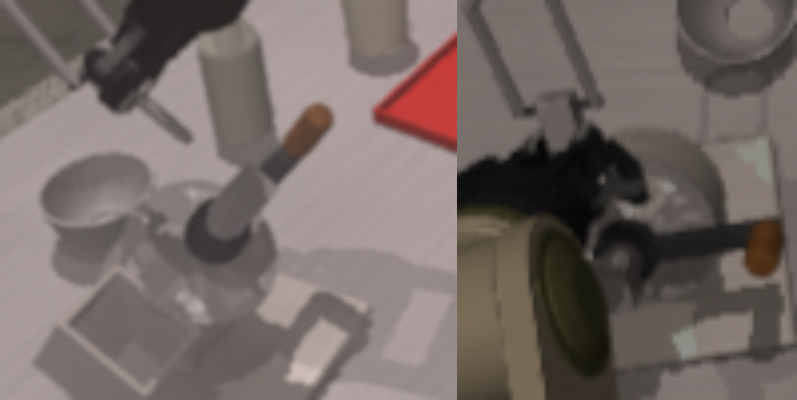

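```bash
python3 -m pendant '[[[1,0,6,0,0,0,1],[2,0,11.5,0,0,0,1],[2,-10,11.5,0,0,0,1],[2,-20,11.5,0,0,0,1],[2,-31,11.5,0,0,0,1],[2,-31,11.5,0,0,0,1],[2,-31,11.5,0,0,0,1],[2,-31,11.5,0,0,0,1]]]'; python3 chk.py c4.png; python3 -c "
from fit import *
print(fitsp(('side',)))"
```

```text
time_s: 7.3
eef_pos: [0.5816, 0.2447, 0.2238]
tool_rot: [144.8, 0.1, 97.8]
contact_force: [0.4, 0.2, -3.2]
gripper_width: 0.0206
('side',) pin offs from hole [52.1  0.8  0.3] vs kin [51.3 -0.9 -0.3] zy deg [-0.2  0.2] loop 0.32025801401312887 567
('top',) pin offs from hole [51.6 -0.6 -1.5] vs kin [51.3 -0.9 -0.3] zy deg [ 0.2 -3. ] loop 0.26968621043469954 365
('side', 'top') pin offs from hole [51.9  0.  -0. ] vs kin [51.3 -0.9 -0.3] zy deg [ 0.2 -0.5] loop 0.3116212415331344 923
(array([0.51523224, 0.23641308, 0.18563229, 0.13210742]), np.int64(1002), np.float64(0.001765646890156022))
```

View pics/c4.png

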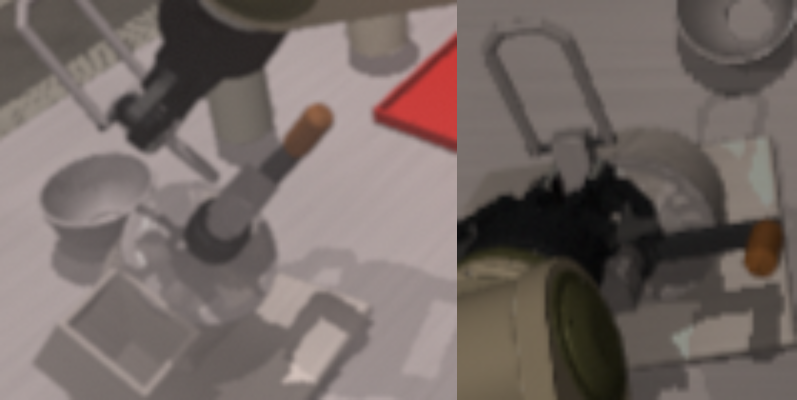

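```bash
python3 -m pendant '[[[0.3,-4,0,0,0,0,1],[0.3,-7,0,0,0,0,1],[0.3,-10,0,0,0,0,1],[0.3,-13,0,0,0,0,1],[0.3,-16,0,0,0,0,1],[0.3,-19,0,0,0,0,1],[0.3,-22,0,0,0,0,1],[0.3,-22,0,0,0,0,1]]]'; python3 -c "
from tgt import *
s=env.get_state();print('F in hole',HR.T@s['contact_force'],s['torque']);print('off',HR.T@(s['eef_pos']+RT.apply(G)-H)*1000)"
```

```text
time_s: 8.4
eef_pos: [0.5633, 0.2425, 0.2107]
tool_rot: [144.8, 0.1, 97.8]
contact_force: [-0.7, 0.4, -2.6]
gripper_width: 0.0205
F in hole [-2.01382486  0.53805137 -1.73131217] [-0.0997321   0.5913771  -0.02339605]
off [28.68154316 -0.56877835 -0.36693998]
```

```bash
python3 -m pendant '[[[0,-6,0,0,0,0,1],[0,-12,0,0,0,0,1],[0,-18,0,0,0,0,1],[0,-22,0,0,0,0,1],[0,-25,0,0,0,0,1],[0,-27,0,0,0,0,1],[0,-28,0,0,0,0,1],[0,-28,0,0,0,0,1]]]'; cat > fo.py <<'E'
from tgt import *
s=env.get_state();print('F in hole',(HR.T@s['contact_force']).round(1),s['torque'].round(2));print('off',(HR.T@(s['eef_pos']+RT.apply(G)-H)*1000).round(1),'tcp',(HR.T@(s['eef_pos']-H)*1000).round(1),s['tool_rot'],s['q'].round())
E
python3 fo.py
```

```text
time_s: 9.4
eef_pos: [0.5408, 0.2394, 0.1947]
tool_rot: [144.8, 0.1, 97.8]
contact_force: [-0.5, -0.1, -3.4]
gripper_width: 0.0208
F in hole [-2.3 -0.1 -2.5] [-0.04  0.6   0.  ]
off [ 1.  -0.6 -0.5] tcp [13.5 -0.6 -7.5] [1.44809558e+02 1.28581134e-01 9.77661126e+01] [ 14.  17.  97.  -7.  31. -79.]
```

```bash
python3 -m pendant '[[[0,-0.5,0,0,0,0,1],[0,-1,0,0,0,0,1],[0,-1.5,0,0,0,0,1],[0,-2,0,0,0,0,1],[0,-2.5,0,0,0,0,1],[0,-3,0,0,0,0,1],[0,-3,0,0,0,0,1],[0,-3,0,0,0,0,1]]]'; python3 fo.py
```

```text
time_s: 10.4
eef_pos: [0.5398, 0.2392, 0.1941]
tool_rot: [144.6, 0.1, 97.8]
contact_force: [7.5, 1.4, -3.1]
gripper_width: 0.0207
F in hole [ 4.5  0.4 -6.9] [ 0.09 -0.4   0.02]
off [-0.3 -0.6 -0.4] tcp [12.2 -0.6 -7.4] [1.44591062e+02 1.12493003e-01 9.77707847e+01] [ 14.  17.  98.  -7.  30. -78.]
```

```bash
python3 -m pendant '[[[0,-1,0,0,0,0,1],[0,-2,0,0,0,0,1],[0,-3,0,0,0,0,1],[0,-4,0,0,0,0,1],[0,-4,0,0,0,0,1],[0,-4,0,0,0,0,1],[0,-4,0,0,0,0,1],[0,-4,0,0,0,0,1]]]'; python3 fo.py
```

```text
time_s: 11.4
eef_pos: [0.5397, 0.2393, 0.1943]
tool_rot: [144.1, 0.1, 97.8]
contact_force: [21.3, 3.6, -2.4]
gripper_width: 0.0206
F in hole [ 16.3   0.7 -14.4] [ 0.32 -2.17  0.02]
off [-0.3 -0.6 -0.1] tcp [12.2 -0.6 -7.1] [1.44089269e+02 6.14752552e-02 9.77695921e+01] [ 14.  17.  98.  -8.  30. -78.]
```

```bash
python3 -m pendant '[[[0,2.5,0,0,0,0,1],[0,5,0,0,0,0,1],[0,5,0,0,0,0,0],[0,5,0,0,0,0,0],[0,5,0,0,0,0,0],[0,5,0,0,0,0,0],[0,5,-25,0,0,0,0],[0,5,-60,0,0,0,0]]]' && python3 -m pendant '[[[0,10,-60,0,0,0,0],[0,10,-110,0,0,0,1],[0,10,-110,0,0,0,1],[0,10,-110,0,0,0,1],[0,10,-110,0,0,0,1],[0,10,-110,0,0,0,1],[0,10,-110,0,0,0,1],[0,10,-110,0,0,0,1]]]'; sed 's/^p0=.*/p0=H.copy()/; s/^        if len(sys.argv)>1: m&=.*/        m\&=q[:,0]>0.002/; s/m&=~((q.*$/m\&=True/' chk.py > chk2.py; python3 chk2.py c5.png; python3 fo.py
```

```text
time_s: 12.4
eef_pos: [0.5044, 0.2344, 0.2424]
tool_rot: [144.9, 0.1, 97.8]
contact_force: [0.4, 0.8, -0.6]
gripper_width: 0.0854
time_s: 13.4
eef_pos: [0.4503, 0.2273, 0.338]
tool_rot: [144.8, 0.1, 97.8]
contact_force: [-0.1, 0.5, -0.2]
gripper_width: -0.0
('side',) pin offs from hole [ 1.3  0.4 -1.2] vs kin [0. 0. 0.] zy deg [0.3 5.7] loop 0.24318272191456064 822
('top',) pin offs from hole [ 0.3  0.2 -1.5] vs kin [0. 0. 0.] zy deg [0.1 3.9] loop 0.22069444507344377 432
('side', 'top') pin offs from hole [ 1.   0.3 -1.2] vs kin [0. 0. 0.] zy deg [0.2 5.3] loop 0.23786924674013635 1255
F in hole [ 0.1 -1.2  0.3] [-0.01  0.28  0.04]
off [  8.4  -0.2 169.5] tcp [ 20.9  -0.2 162.5] [1.44819738e+02 1.30188961e-01 9.77667419e+01] [ 16.   0.  92.  -6.  53. -80.]
```

View pics/c5.png

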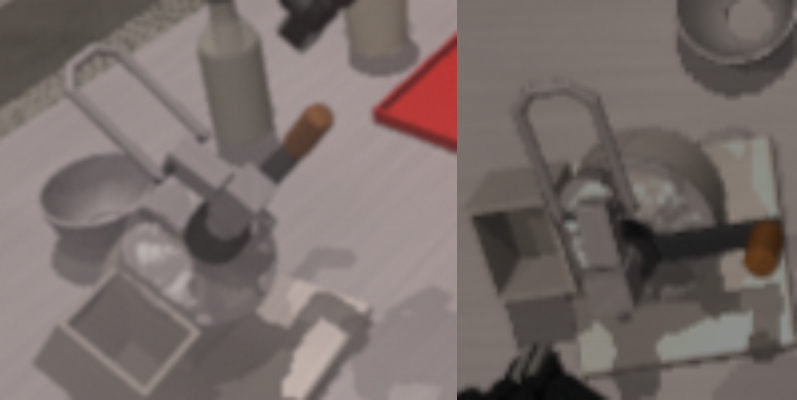

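```bash
cat > arc.py <<'E'
from tgt import *
U=np.array([np.cos(np.radians(YAW)),np.sin(np.radians(YAW)),0]);Y=HR[:,1]
hin=np.array([32.7,17.4]);Y0=0.3
s=env.get_state();R0=R.from_euler('xyz',s['tool_rot'],degrees=True)
def pl(u,w,tilt):
    p=H+(U*u+np.array([0,0,1])*w+Y*Y0)/1000
    Rt=toolR(90+YAW,tilt)
    return np.r_[R0.inv().apply(p-s['eef_pos'])*1000,(R0.inv()*Rt).as_rotvec(degrees=True)]
def push(phi,tilt,gap,below=12,half=11):
    t=np.radians(tilt);tz=np.array([-np.sin(t),-np.cos(t)]);n=np.array([np.cos(t),-np.sin(t)])
    f=np.radians(phi);b=hin+94*np.array([np.cos(f),np.sin(f)])
    q=b+tz*below+n*(half+4+gap)
    return q
def show(phi,tilt,gap,**k):
    q=push(phi,tilt,gap,**k);print(phi,tilt,gap,'uw',q.round(0),'row',pl(*q,tilt).round(1).tolist())
E
python3 -c "
from arc import *
print(pl(110,170,0).round(1).tolist())
show(43.3,15,12,below=-30);show(43.3,15,12)"
```

```text
[0.6, 166.5, 86.8, 35.2, 0.1, 0.0]
43.3 15 12 uw [135. 104.] row [0.8, 148.8, 155.3, 50.2, 0.1, -0.0]
43.3 15 12 uw [124.  63.] row [0.8, 116.5, 182.2, 50.2, 0.1, -0.0]
```

```bash
python3 -m pendant '[[[0.8,45,22,10,0,0,1],[0.8,90,50,20,0,0,1],[0.8,136,80,30,0,0,1],[0.8,181,109,40,0,0,1],[0.8,181,109,50,0,0,1],[0.8,170,125,50,0,0,1],[0.8,149,155,50,0,0,1],[0.8,149,155,50,0,0,1]]]'; python3 -c "
from arc import *
print(s['tool_rot'],s['q'])
show(43.3,15,12);show(43.3,15,0)
a,_=snap('side')
cv2.imwrite('pics/c6.png',cv2.resize(a[130:330,120:320],(560,560))[:,:,::-1])"
```

```text
time_s: 14.5
eef_pos: [0.6594, 0.2565, 0.2941]
tool_rot: [-164.8, 0.2, 97.8]
contact_force: [-0.1, 0.5, 0.3]
gripper_width: 0.0002
[-1.64836709e+02  1.51324911e-01  9.77636894e+01] [ 11.40071411  48.67924532  15.84140102   1.06048704 130.61765193
 -85.75940308]
43.3 15 12 uw [124.  63.] row [0.1, -0.8, 39.3, -0.2, 0.1, -0.1]
43.3 15 0 uw [112.  66.] row [0.1, -12.8, 39.3, -0.2, 0.1, -0.1]
```

View pics/c6.png

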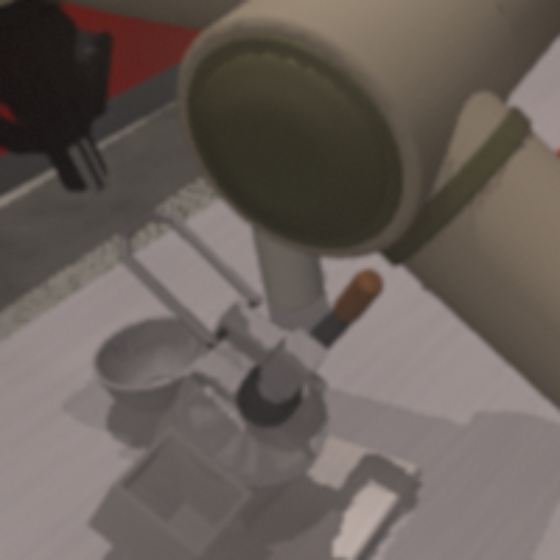

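```bash
python3 -m pendant '[[[0,0,10,0,0,0,1],[0,0,20,0,0,0,1],[0,0,30,0,0,0,1],[0,0,39,0,0,0,1],[0,0,39,0,0,0,1],[0,-4,39,0,0,0,1],[0,-8,39,0,0,0,1],[0,-8,39,0,0,0,1]]]'; python3 -c "
from arc import *
print(s['q'].round(),s['contact_force'])
a,_=snap('side')
cv2.imwrite('pics/c7.png',cv2.resize(a[130:330,120:320],(560,560))[:,:,::-1])
for phi,t in((43.3,15),(55,15),(65,15),(75,12),(85,6),(95,0),(105,-6)): show(phi,t,-3)"
```

```text
time_s: 15.55
eef_pos: [0.6415, 0.2541, 0.2626]
tool_rot: [-165.2, 0.1, 97.8]
contact_force: [0.1, 0.9, -0.6]
gripper_width: 0.0003
[ 11.  45.  29.   1. 121. -86.] [ 0.07996261  0.86408306 -0.55386572]
43.3 15 -3 uw [110.  67.] row [-0.0, -6.6, 4.1, 0.2, 0.1, -0.1]
55 15 -3 uw [95. 80.] row [-0.1, -23.8, -4.3, 0.2, 0.1, -0.1]
65 15 -3 uw [81. 88.] row [-0.1, -39.6, -8.6, 0.2, 0.1, -0.1]
75 12 -3 uw [66. 94.] row [-0.1, -55.3, -10.8, -2.8, 0.1, -0.1]
85 6 -3 uw [52. 98.] row [-0.1, -70.5, -10.8, -8.8, 0.1, -0.0]
95 0 -3 uw [37. 99.] row [-0.1, -85.4, -8.1, -14.8, 0.1, -0.0]
105 -6 -3 uw [22. 98.] row [-0.2, -99.5, -2.8, -20.8, 0.1, -0.0]
```

View pics/c7.png

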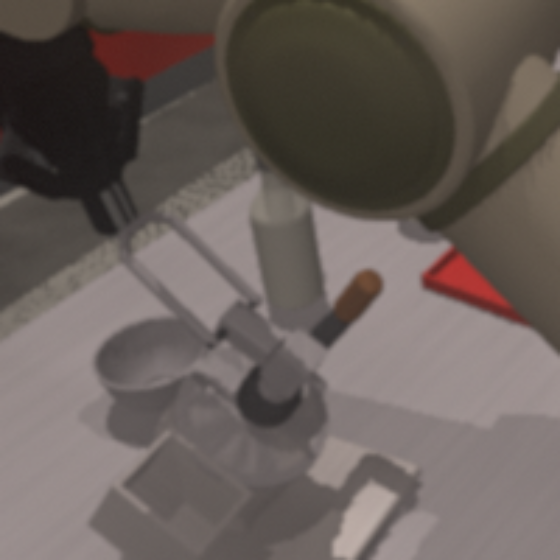

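```bash
python3 -m pendant '[[[0,-3,5,0,0,0,1],[0,-7,4,0,0,0,1],[0,-15,0,0,0,0,1],[0,-24,-4,0,0,0,1],[0,-32,-7,0,0,0,1],[0,-40,-9,0,0,0,1],[0,-48,-10,-1,0,0,1],[0,-56,-11,-3,0,0,1]]]'; cat > see.py <<'E'
from arc import *
from scipy.spatial import cKDTree
import sys
# find loop angle: bar+leg points, pin pose given
v=np.r_[H+HR@np.array([.001,.0003,-.0012]),0.0,np.radians(5)]
best=[]
im,d=snap('side');W=cloud('side',d).reshape(-1,3);W=W[np.isfinite(W[:,0])]
p=((W-v[:3])@HR)@R.from_euler('y',v[4]).as_matrix()
p=p[(np.abs(p[:,1])<.035)&(np.hypot(p[:,0]-.036,p[:,2])<.105)&(np.hypot(p[:,0]-.036,p[:,2])>.045)]
for a in np.arange(0.1,3.2,.02):
    q=p-[.036,0,0];c,sn=np.cos(a),np.sin(a)
    q=np.c_[q[:,0]*c+q[:,2]*sn,q[:,1],-q[:,0]*sn+q[:,2]*c]
    m=(np.abs(q[:,2])<.006)&(q[:,0]>.045)&(((np.abs(np.abs(q[:,1])-.024)<.006)&(q[:,0]<.085))|((np.abs(q[:,0]-.094)<.007)&(np.abs(q[:,1])<.014)))
    best.append((m.sum(),round(a,2)))
print(sorted(best)[-4:],'n legs vis')
im=cv2.resize(im[130:330,120:320],(560,560));cv2.imwrite('pics/'+sys.argv[1],im[:,:,::-1])
E
python3 see.py c8.png;python3 fo.py
```

```text
time_s: 16.6
eef_pos: [0.5905, 0.2471, 0.2868]
tool_rot: [-168.2, 0.1, 97.8]
contact_force: [0.9, 0.8, -0.1]
gripper_width: 0.0002
[(np.int64(223), np.float64(0.88)), (np.int64(224), np.float64(0.82)), (np.int64(229), np.float64(0.86)), (np.int64(235), np.float64(0.84))] n legs vis
F in hole [0.4 0.1 0.6] [ 0.05 -0.16  0.02]
off [95.   0.6 47.8] tcp [107.5   0.6  40.8] [-1.68398113e+02  1.20795015e-01  9.77961899e+01] [ 12.  36.  42.   1. 114. -86.]
```

View pics/c8.png

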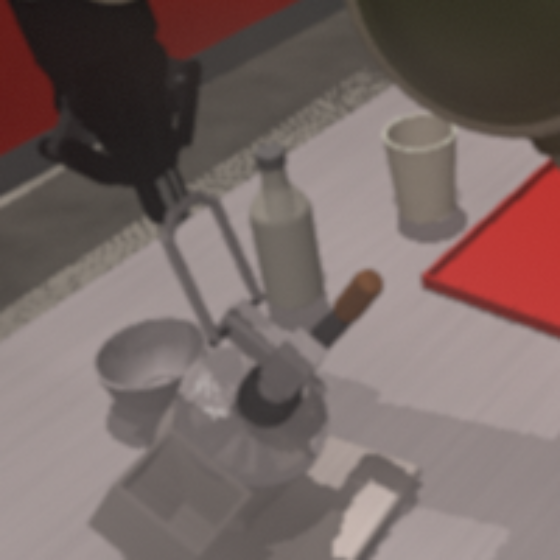

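```bash
python3 -c "
from arc import *
for phi,t in((82,10),(90,4),(98,-4),(106,-12),(114,-20),(121,-27),(128,-34),(135,-35),(142,-35),(149,-35)): show(phi,t,-3,below=10)"
```

```text
82 10 -3 uw [56. 99.] row [-0.3, -9.3, -1.6, -1.6, 0.1, -0.0]
90 4 -3 uw [ 44. 101.] row [-0.4, -21.4, -1.2, -7.6, 0.1, -0.0]
98 -4 -3 uw [ 32. 101.] row [-0.4, -33.0, 0.4, -15.6, 0.1, -0.0]
106 -12 -3 uw [ 21. 100.] row [-0.4, -44.3, 3.6, -23.6, 0.1, -0.0]
114 -20 -3 uw [ 9. 98.] row [-0.3, -55.0, 8.3, -31.6, 0.1, 0.0]
121 -27 -3 uw [-0. 95.] row [-0.3, -63.7, 13.7, -38.6, 0.1, 0.0]
128 -34 -3 uw [-10.  90.] row [-0.3, -71.7, 20.0, -45.6, 0.1, 0.0]
135 -35 -3 uw [-18.  83.] row [-0.3, -78.7, 28.9, -46.6, 0.1, 0.0]
142 -35 -3 uw [-26.  74.] row [-0.3, -84.4, 38.9, -46.6, 0.1, 0.0]
149 -35 -3 uw [-32.  65.] row [-0.3, -88.9, 49.4, -46.6, 0.1, 0.0]
```

```bash
python3 -m pendant '[[[0,-9,-1.5,-1.6,0,0,1],[0,-21,-1,-7.6,0,0,1],[0,-33,0.5,-15.6,0,0,1],[0,-44,3.5,-23.6,0,0,1],[0,-55,8,-31.6,0,0,1],[0,-64,13.5,-38.6,0,0,1],[0,-72,20,-45.6,0,0,1],[0,-79,29,-46.6,0,0,1]]]'; python3 see.py c9.png;python3 fo.py
```

```text
time_s: 17.65
eef_pos: [0.5066, 0.2358, 0.2743]
tool_rot: [145.2, 0.1, 97.8]
contact_force: [0.5, 0.0, -0.5]
gripper_width: -0.0001
[(np.int64(87), np.float64(1.82)), (np.int64(95), np.float64(1.88)), (np.int64(101), np.float64(1.86)), (np.int64(103), np.float64(1.84))] n legs vis
F in hole [-2.5  0.7 -1.1] [-0.07  0.3  -0.01]
off [17.   0.5 84. ] tcp [29.5  0.5 77. ] [1.45314506e+02 1.44740152e-01 9.77941030e+01] [ 15.   9.  93.  -6.  43. -80.]
```

```bash
python3 -c "
from arc import *
for phi in (142,149,156): show(phi,-35,-3,below=7)
show(158,-35,-1,below=-14,half=0)
for phi in (158,165,172,180,188,196,204,208,212,215): show(phi,-35,-1,below=-3,half=0)"
```

```text
142 -35 -3 uw [-28.  76.] row [-0.2, -8.3, -1.3, -0.3, 0.1, 0.1]
149 -35 -3 uw [-34.  67.] row [-0.1, -19.0, 2.7, -0.3, 0.1, 0.1]
156 -35 -3 uw [-39.  57.] row [-0.1, -29.1, 8.1, -0.3, 0.1, 0.1]
158 -35 -1 uw [-60.  66.] row [-0.1, -41.0, -11.1, -0.3, 0.1, 0.1]
158 -35 -1 uw [-54.  57.] row [-0.1, -41.0, -0.1, -0.3, 0.1, 0.1]
165 -35 -1 uw [-57.  46.] row [-0.1, -50.2, 6.8, -0.3, 0.1, 0.1]
172 -35 -1 uw [-60.  35.] row [-0.1, -58.4, 14.7, -0.3, 0.1, 0.1]
180 -35 -1 uw [-61.  22.] row [-0.0, -66.6, 25.0, -0.3, 0.1, 0.1]
188 -35 -1 uw [-60.   8.] row [0.0, -73.3, 36.2, -0.3, 0.1, 0.1]
196 -35 -1 uw [-57.  -4.] row [0.0, -78.4, 48.3, -0.3, 0.1, 0.1]
204 -35 -1 uw [-52. -17.] row [0.1, -81.7, 61.0, -0.3, 0.1, 0.1]
208 -35 -1 uw [-50. -23.] row [0.1, -82.7, 67.5, -0.3, 0.1, 0.1]
212 -35 -1 uw [-46. -28.] row [0.1, -83.2, 74.0, -0.3, 0.1, 0.1]
215 -35 -1 uw [-44. -32.] row [0.1, -83.3, 79.0, -0.3, 0.1, 0.1]
```

```bash
python3 -m pendant '[[[0,-8,-1,0,0,0,1],[0,-19,2.5,0,0,0,1],[0,-29,8,0,0,0,1],[0,-29,8,0,0,0,1],[0,-24,-2,0,0,0,1],[0,-25,-16,0,0,0,1],[0,-41,-16,0,0,0,1],[0,-41,-14,0,0,0,1]]]'; python3 see.py c10.png;python3 fo.py; python3 -c "
from arc import *
for phi in (158,165,172,180,188,196,204,208,212,215): show(phi,-35,-1,below=-3,half=0)"
```

```text
time_s: 18.7
eef_pos: [0.4663, 0.2303, 0.2633]
tool_rot: [145.2, 0.1, 97.8]
contact_force: [0.5, 0.3, 0.7]
gripper_width: 0.0
[(np.int64(128), np.float64(2.08)), (np.int64(137), np.float64(2.1)), (np.int64(137), np.float64(2.12)), (np.int64(137), np.float64(2.14))] n legs vis
F in hole [ 1.1 -0.2 -0.4] [-0.02  0.3  -0.04]
off [-20.6   0.5  98.3] tcp [-8.1  0.5 91.3] [1.45165048e+02 1.23637284e-01 9.77804700e+01] [ 15.   6.  99.  -7.  41. -79.]
158 -35 -1 uw [-54.  57.] row [-0.1, -3.3, 14.0, -0.2, 0.1, 0.1]
165 -35 -1 uw [-57.  46.] row [-0.1, -12.5, 20.8, -0.2, 0.1, 0.1]
172 -35 -1 uw [-60.  35.] row [-0.1, -20.8, 28.7, -0.2, 0.1, 0.1]
180 -35 -1 uw [-61.  22.] row [-0.1, -29.0, 39.0, -0.2, 0.1, 0.1]
188 -35 -1 uw [-60.   8.] row [-0.0, -35.7, 50.2, -0.2, 0.1, 0.1]
196 -35 -1 uw [-57.  -4.] row [0.0, -40.8, 62.3, -0.2, 0.1, 0.1]
204 -35 -1 uw [-52. -17.] row [0.0, -44.2, 75.0, -0.2, 0.1, 0.1]
208 -35 -1 uw [-50. -23.] row [0.0, -45.2, 81.5, -0.2, 0.1, 0.1]
212 -35 -1 uw [-46. -28.] row [0.1, -45.7, 88.0, -0.2, 0.1, 0.1]
215 -35 -1 uw [-44. -32.] row [0.1, -45.9, 92.9, -0.2, 0.1, 0.1]
```

View pics/c10.png

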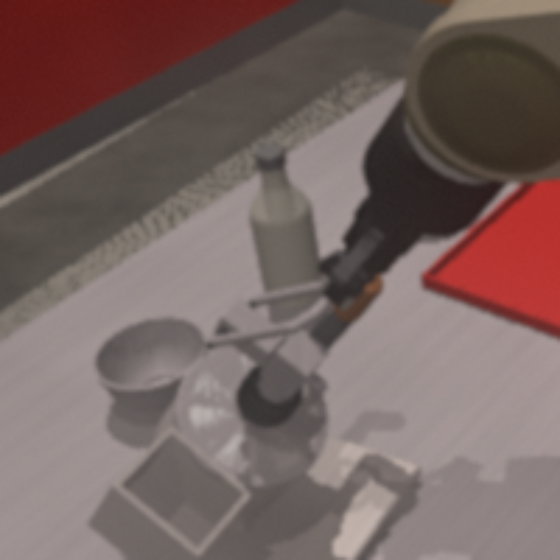

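```bash
python3 -m pendant '[[[0,-2,10,0,0,0,1],[0,-4,14,0,0,0,1],[0,-12,21,0,0,0,1],[0,-21,29,0,0,0,1],[0,-29,39,0,0,0,1],[0,-36,50,0,0,0,1],[0,-41,62,0,0,0,1],[0,-41,62,0,0,0,1]]]'; python3 see.py c11.png;python3 fo.py; python3 -c "
from arc import *
for phi in (196,204,208,212,215): show(phi,-35,-1,below=-3,half=0)"
```

```text
time_s: 19.75
eef_pos: [0.469, 0.2302, 0.1871]
tool_rot: [145.3, 0.1, 97.8]
contact_force: [-1.0, 0.3, -0.0]
gripper_width: 0.0
[(np.int64(154), np.float64(2.94)), (np.int64(161), np.float64(2.88)), (np.int64(162), np.float64(2.9)), (np.int64(162), np.float64(2.92))] n legs vis
F in hole [-0.6 -0.5 -0.2] [ 0.03  0.29 -0.07]
off [-62.2   0.2  35.4] tcp [-49.7   0.2  28.4] [1.45268744e+02 1.36625777e-01 9.77583731e+01] [ 15.  12. 107. -10.  28. -75.]
196 -35 -1 uw [-57.  -4.] row [0.1, 0.6, -0.7, -0.3, 0.1, 0.0]
204 -35 -1 uw [-52. -17.] row [0.2, -2.8, 12.0, -0.3, 0.1, 0.0]
208 -35 -1 uw [-50. -23.] row [0.2, -3.7, 18.5, -0.3, 0.1, 0.0]
212 -35 -1 uw [-46. -28.] row [0.2, -4.3, 25.0, -0.3, 0.1, 0.0]
215 -35 -1 uw [-44. -32.] row [0.2, -4.4, 29.9, -0.3, 0.1, 0.0]
```

```bash
python3 -m pendant '[[[0,-1,5,0,0,0,1],[0,-3,10,0,0,0,1],[0,-3.5,14,0,0,0,1],[0,-4,18,0,0,0,1],[0,-4,20,0,0,0,1],[0,-4,22,0,0,0,1],[0,-4,24,0,0,0,1],[0,-4,24,0,0,0,1]]]'; python3 see.py c12.png;python3 fo.py
```

```text
time_s: 20.8
eef_pos: [0.4791, 0.2317, 0.1662]
tool_rot: [145.2, 0.1, 97.8]
contact_force: [-0.5, -0.5, 0.5]
gripper_width: 0.0001
[(np.int64(128), np.float64(3.1)), (np.int64(130), np.float64(3.16)), (np.int64(132), np.float64(3.12)), (np.int64(132), np.float64(3.14))] n legs vis
F in hole [-0.6 -0.6 -0.1] [-0.11  0.35  0.01]
off [-66.3   0.2  11.9] tcp [-53.8   0.2   4.9] [1.45215989e+02 1.27956861e-01 9.77657631e+01] [ 15.  14. 107. -11.  24. -74.]
```

```bash
python3 -m pendant '[[[0,0,0.5,0,0,0,1],[0,0,1,0,0,0,1],[0,0,1.5,0,0,0,1],[0,0,2,0,0,0,1],[0,0,2.5,0,0,0,1],[0,0,3,0,0,0,1],[0,0,3,0,0,0,1],[0,0,3,0,0,0,1]]]'; python3 fo.py;  python3 -m pendant '[[[0,0,0.5,0,0,0,1],[0,0,1,0,0,0,1],[0,0,1.5,0,0,0,1],[0,0,2,0,0,0,1],[0,0,2,0,0,0,1],[0,0,2,0,0,0,1],[0,0,2,0,0,0,1],[0,0,2,0,0,0,1]]]'; python3 see.py c13.png;python3 fo.py
```

```text
time_s: 21.85
eef_pos: [0.4806, 0.2319, 0.1637]
tool_rot: [145.2, 0.1, 97.8]
contact_force: [-2.9, -0.8, 1.1]
gripper_width: 0.0002
F in hole [-1.8 -0.4  2.6] [-0.07  0.52 -0.03]
off [-66.5   0.2   9. ] tcp [-54.    0.2   2. ] [1.45238198e+02 1.32508786e-01 9.77692267e+01] [ 15.  15. 107. -11.  24. -74.]
time_s: 22.85
eef_pos: [0.4815, 0.2321, 0.1624]
tool_rot: [145.2, 0.1, 97.8]
contact_force: [-9.0, -1.4, 7.1]
gripper_width: 0.0002
[(np.int64(120), np.float64(3.12)), (np.int64(128), np.float64(3.18)), (np.int64(129), np.float64(3.14)), (np.int64(130), np.float64(3.16))] n legs vis
F in hole [-3.  -0.4 10.9] [-0.16  0.88 -0.01]
off [-66.6   0.2   7.4] tcp [-54.1   0.2   0.4] [1.45221216e+02 1.32292436e-01 9.77753245e+01] [ 15.  15. 107. -11.  23. -74.]
```

```bash
python3 -m pendant '[[[0,0,-5,0,0,0,1],[0,-2,-20,0,0,0,1],[0,-4,-60,0,0,0,1],[0,-4,-110,0,0,0,1],[0,-4,-160,0,0,0,1],[0,-4,-180,0,0,0,1],[0,-4,-180,0,0,0,1],[0,-4,-180,0,0,0,1]]]'
sed 's/(q\[:,0\]>-.05)/(q[:,0]>-.08)/; s/.*m&=q\[:,0\]>0.002/        m\&=(q[:,0]>0.002)|(q[:,0]<-.031)/; s/0,0,.33\]/0,0,3.1]/' chk2.py > chk3.py; python3 chk3.py c14.png; python3 fo.py
python3 -c "
import cv2
from h import *
a,_=load('side');b,_=load('top')
cv2.imwrite('pics/c15.png',np.hstack([cv2.resize(a[220:310,160:260],(444,400),interpolation=cv2.INTER_CUBIC),cv2.resize(b[145:215,160:220],(343,400),interpolation=cv2.INTER_CUBIC)])[:,:,::-1])"
```

```text
time_s: 23.9
eef_pos: [0.3769, 0.218, 0.3071]
tool_rot: [145.3, 0.1, 97.8]
contact_force: [-0.4, -0.2, -0.7]
gripper_width: 0.0001
('side',) pin offs from hole [ 0.3  0.7 -1.2] vs kin [0. 0. 0.] zy deg [-0.5  4.6] loop 3.1259182117357387 676
('top',) pin offs from hole [ 0.1  0.5 -0.7] vs kin [0. 0. 0.] zy deg [-0.2  4.5] loop 3.123349553252664 355
('side', 'top') pin offs from hole [ 0.2  0.6 -1. ] vs kin [0. 0. 0.] zy deg [-0.5  4.5] loop 3.1251574786736622 1033
F in hole [-0.3 -0.2 -0.5] [-0.1   0.18  0.04]
off [-70.2   0.4 186. ] tcp [-57.7   0.4 179. ] [145.32674216   0.1481509   97.74959621] [ 18.  -6. 103.  -8.  49. -76.]
```

View pics/c15.png

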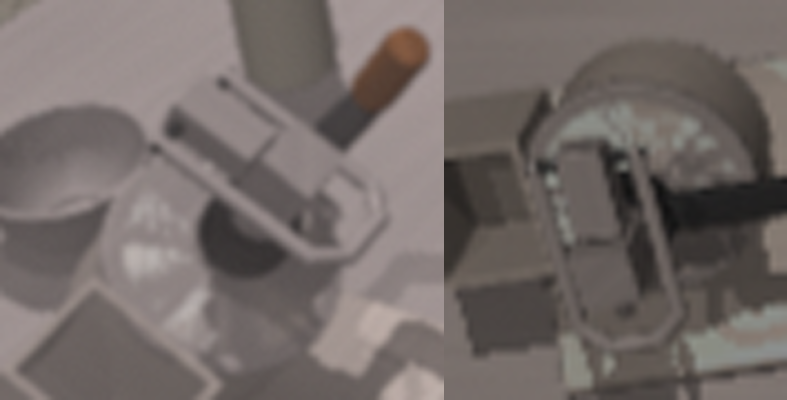

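```bash
python3 -c "
from h import *
print(env.hand_in())"
```

```text
the job is handed in; nothing more can be done
None
```

I pushed the bare steel pin through the spindle's cross hole from the high side until its head was home. Then I swung its loop over the spindle's end to its stop, backed the arm off and handed the job in at about 24 s of the 72 s allowed.

**Pin:** a steady push of about 18 N moved the head no farther. In the last camera fit the shoulder is 0.2 mm from the hole's mouth, within the 2 mm camera accuracy. The pin droops about 4.5° in its hole. That is about what the 2 mm play in the hole allows, but it leaves up to 1.7 mm of gap along one edge of the head.

**Loop:** it met a firm stop at about 11 N. After I let go it measured 3.125 rad against 3.14 rad, with the bar beyond the pin's point and the legs either side of the spindle.

**Rest of the scene:** the arm never came near the bottle, bowl or cup, and they looked unmoved in the pictures, though I did not measure their positions. The highest wrist force I read was about 22 N, read only at the end of each move. The last readings showed the robot touching nothing. No check failed.

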